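# Shorten the lap's drip arm to its tape mark and lock the cam

### The job

The drip arm for the lap has slipped out to its full length because its red cam lever is open. Lift the small drip can off the arm's hook and stand it upright on the bench, then slide the arm's leg back up its rod until the top edge of the black collar just meets the red tape mark and, while you hold it there so that it cannot slip down again, squeeze the red lever shut flat against the leg. Finish with the lever shut and your grip still on the leg - do not let go of it - and do not knock the other things on the bench about.

Things in the scene. Friction and masses are not known exactly. Their poses are not given: they have to be found in the camera images.
- stand: Fixed drip stand. Origin: centre of the underside of its dark foot (110 x 96 x 16 mm); z up; x level, the way the arm points from the post (roughly world +y, differs by run). A 17 mm post carries a black head, 40 x 32 x 32 mm, centred at (0, 0, 270 mm). From there a bare steel rod, 12 mm thick, slopes DOWN at 18 degrees (0.314 rad) along +x; the leg slides on it.
- leg: Sliding leg, 0.57 kg. Origin: rod axis at the collar's upper edge; x down the slope along the rod, y level to the red lever's side, z up square to both. Black collar 26 x 26 mm, x = 0 to 52 mm, then grey tube 18 x 18 mm to x = 190. While the lever is open it slips down to its stop, where it starts; 2 to 3 N pull it up the slope, and it slips back when not held.
- finger_rest (a point): On leg at x = 52, y = -30, z = 0 mm: middle of the lower face of the black finger rest, a bar 13 mm thick that stands out from the collar across from the lever, y = -13 to -48 mm. Open fingers straddling tube and lever just below it and moved up the slope push it with a finger's flank and carry the leg up; kept there, they hold it from slipping.
- collar_edge (a point): Point on the rod's axis in the plane of the collar's upper edge (the origin of leg): the edge that must meet the tape mark.
- mark_edge (a point): Point on the rod's axis at the collar-side edge of the red tape mark: a band 13 mm across and 5 mm wide stuck on the bare rod between head and collar, 35 to 85 mm up the slope from where the collar edge starts (differs by run; it does not move).
- squeeze_point (a point): On leg at x = 64, y = 4, z = 0 mm: midway between the tube's far side (y = -9) and the shut lever's outer face (y = 17.5). A gripper from above with its TCP here, closing level and square to the leg (along y of leg), shuts the lever with one finger while the other comes to bear on the tube.
- cam_lever (a joint): Red cam lever on the collar's +y side: angle in rad, 0 = shut flat along the leg (stop), 0.6 = wide open; starts at 0.35 to 0.5, stays where left. Hinge: z of leg at x = 10, y = 18.6 mm; it reaches 70 mm down the leg, 7 mm thick, 14 mm high. Below 0.3 its cam bears on the rod and brakes the leg: half shut it springs back to 0.2; about 6 N near the tip shut it, then it stays and locks the leg.
- lever_tip (a point): Middle of the free end of the red lever (moves with it); at 0.5 rad it stands at y = about 48 mm of leg.
- drip_can: Metal drip can, 64 mm across, 55 mm high, about 100 g. Origin: centre of its underside; z up. Stiff wire bail: wires rise from the rim at y = +-31 mm and meet at an apex 104 mm up; above it an upright wooden knob 22 mm across, z = 111 to 142 mm. It hangs by the apex in the hook, its x along the arm. Grasp the knob from above on its y sides, TCP 130 mm above the underside.
- leg_hook (a point): Where the can's apex wire hangs in the steel wire hook at the leg's lower end. The hook opens upwards; its tip, on the side away from the stand (stand +x), rises 15 mm above this point, 16 mm further out: lift the can by 30 mm, then carry it off outwards by 60 mm. The bench is free at its front left (between the lap and the robot).
- polish_tin: Bystander, loose: round tin of polish, dark green lid, 77 mm across, 34 mm high. Origin: centre of its underside.
- pine_block: Bystander, loose: pale wooden block, 45 x 70 x 45 mm. Origin: centre of its underside.
- the_hand_pad_1: Bystander, loose: black hand pad with a green sole, 55 x 90 x 22 mm. Origin: centre of its underside.
- cork_block: Bystander, loose: brown cork block, 50 x 85 x 30 mm. Origin: centre of its underside.
- glass_amber: Bystander, loose: round amber glass paperweight, 61 mm across, 45 mm high. Origin: centre of its underside.
- slurry_cup: Bystander, loose: grey-white cup, 71 mm across, 88 mm high. Origin: centre of its underside.
- glass_octagon: Bystander, loose: teal eight-sided glass block, 55 mm across, 42 mm high. Origin: centre of its underside.
Things that resemble listed ones, but are neither listed nor needed, are in the scene too. Leave any pink or purple look-alike of the drip_can alone.

How it is judged:
On the way, in this order (a step that is already met when the one before it is completed fails the run):
1. the drip can is off the hook and stands upright on the bench, let go (height (world z) of drip_can below 0.006 m and angle between drip_can's own z axis and vertical below 0.1 rad and linear speed of drip_can below 0.03 m/s and contact force between the fingers and drip_can below 0.2 N), for 0.2 s.
2. the leg is up at the tape mark, within 5 mm, with the lever still open (distance between collar_edge and mark_edge below 0.005 m and value of joint cam_lever above 0.2 rad), for 0.2 s.
3. the lever is shut with the leg held by the fingers at the mark (distance between collar_edge and mark_edge below 0.005 m and value of joint cam_lever below 0.06 rad and (contact force between the fingers and leg_c0 above 1 N or contact force between the fingers and leg_c1 above 1 N or contact force between the fingers and leg_c2 above 1 N or contact force between the fingers and leg_c3 above 1 N or contact force between the fingers and leg_c4 above 1 N or contact force between the fingers and leg_c5 above 1 N or contact force between the fingers and leg_c6 above 1 N or contact force between the fingers and leg_c7 above 1 N or contact force between the fingers and leg_c8 above 1 N or contact force between the fingers and leg_c9 above 1 N)), for 0.2 s.
At the end, for the whole second after the job is handed in: The collar's upper edge is within 5 mm of the near edge of the red tape mark, the cam lever is shut (below 0.06 rad), the fingers still hold the leg (more than 1 N on the leg itself, the lever not counted), and the drip can stands upright and still on the bench, not touched (all of step 1 and all of step 3); the arm keeps its last pose, push and grip.
It fails at once if the drip can is tipped over (angle between drip_can's own z axis and vertical above 0.7 rad).
It fails at once if a bystander is knocked more than 30 mm from its place (distance of any of polish_tin, pine_block, the_hand_pad_1, cork_block, glass_amber, slurry_cup, glass_octagon from where it was at the start of the episode above 0.03 m).
It also fails if it takes over 58 s, if anything falls off the work surface, if the arm or the gripper's body presses on something with over 40 N, if the wrist force passes 120 N, or if a joint passes its speed limit or range.

### The arm

A 6-joint arm with a two-finger parallel gripper is mounted at the origin on a cart in front of the work surface, level with it; the furniture and walls round the work are solid. World frame = base frame: x ahead of the robot, y to its left, z up, the work surface at z = 0. Lengths are in m, angles in rad, forces in N, time in s.
With the tool pointing down it reaches from about 0.425 to 0.95 m from the base axis. Payload 3.5 kg.
Tool frame: the origin (TCP) lies between the finger pads, 19 mm behind the fingertips; this is the grasp point; z points along the fingers, y is the line along which they close (so a half turn about z gives the same grasp; the last joint's range is limited). The gripper opens to 85 mm and grips with 20 to 120 N. Pads are 22 mm wide; open, the fingers measure 114 mm over their backs; the gripper's body (76 mm by 85 mm) begins 54 mm behind the grasp point. The pads swing forward as they close: fully open they stand 13 mm farther back than shut.
Start: joints at [-1.289, 0.286, 1.577, -0, 1.279, -0.15], TCP at [0.283, -0.613, 0.25] pointing down, gripper open.
Joint ranges: [-2.77, 2.77], [-0.9, 2.22], [0.21, 2.48], [-1.53, 4.67], [0.24, 2.81], [-2.84, 2.84]. Speed limits (rad/s): [2.79, 2.79, 3.14, 3.14, 3.14, 3.14].

### API

Orientations are given as a unit quaternion [x, y, z, w].
In Python, from plant import ctrl gives the robot as it stands.
- The arm moves only by the tool send_rows, never from a script. Its argument "series" is a list that holds one entry, the list of rows, each a list of 7 numbers: the shift along the tool's x, y, z in cm, then the turn, a rotation vector about the tool's x, y, z in rad, then the opening, from -1 (shut) to 1 (fully open). In form: [[[x, y, z, rx, ry, rz, jaw], ...]]. A call has 1 to 10 rows; each row shifts and turns the commanded pose from where the row before left it, along the tool's axes as they then stand; what a row does not reach is not made up. A row lasts 1/8 s, in which the tool goes at most 62.5 mm and 10.7 degrees, less where a joint would pass 70% of its speed; a pose out of reach is approached as far as the arm can. A call is refused whole if a number of a shift passes 6.25 or a number of a turn 0.188, either way. A call with a gripper value outside its range is refused whole. The fingers move at their own pace and stop on an object; "force" is the grip in N (left out, the last holds). Time passes only in rows, so rows that do not move let the fingers close. It gives the time, the measured TCP pose, the force, the opening and the grip force at its end, in the units of the state.
- ctrl.get_state(): the state, without advancing time (a new reading comes with each control period).
- ctrl.read_camera(name): name is "scene" or "top" or "wrist"; returns a dict with "img" (400x640x3 uint8, red, green, blue), "fx", "fy", "cx", "cy" (pixels), "R" (3x3) and "t" (3): a world point X has camera coordinates R X + t; the wrist camera has in their place "hand_eye" (4x4, takes a point from camera to tool coordinates, whose origin is the TCP and whose axes are the flange's). Camera axes: x right, y down, z forward; pixel columns grow to the right and rows downward; lengths in m; the calibration is good to about 2 mm. A picture is of the moment at which its call begins: read the wrist's pose just before it. There is no depth.
- ctrl.sign_off(): hands the job in; it is judged then, once.
The state is a dict: "time": time; "qpos": joint angles; "dq": joint speeds; "joint_efforts": joint torques, N m; "eef_pos": TCP position; "tcp_rot": TCP orientation; "contact_force": force on the tool from outside, world axes, zero at the start; "wrist_torque": the same for the moment, N m; "opening": opening from 0.0 (shut) to 1.0 (fully open); "finger_force": force on a finger pad.
Only numpy, scipy, OpenCV 4.12 (cv2) and the standard library are available. Lean on these libraries where they do the work, as an engineer would, in place of code of your own. Each camera call takes 0.05 s, during which the arm holds its last target. There are 200 camera calls.

## Working session

There is one attempt and no reset: what is moved stays moved. The work goes in short steps, Python scripts to look and compute and a tool call to move; the robot and the scene stay as the last step left them, time stands still between calls to the robot, and variables do not carry over. Pictures are saved under pics/ and viewed, at most 10 in all, crops included, and the job is handed in when it is done.

Besides the shell and the picture viewer there is one more tool, called after "Request:" by a JSON object that holds its "name" and its "arguments". send_rows: Moves the arm, as the interface text tells. Its arguments: {"type":"object","properties":{"series":{"type":"array"},"force":{"type":"number"}},"required":["series"]}

```bash
mkdir -p pics; ls; python3 - <<'E'
from plant import ctrl
import cv2,pickle
s=ctrl.get_state();print(s)
d={}
for n in("scene","top"):
    c=ctrl.read_camera(n);d[n]=c
    cv2.imwrite(f"pics/{n}0.png",c["img"][:,:,::-1]);print(n,{k:c[k] for k in c if k!="img"})
pickle.dump(d,open("cams.pkl","wb"))
E
```

```text
pics
{'time': 0.0, 'qpos': array([-1.28897790e+00,  2.87175900e-01,  1.57817246e+00, -1.88234201e-05,
        1.27859159e+00, -1.49995819e-01]), 'dq': array([-0.00052226, -0.00037393,  0.00028211, -0.00132302, -0.00120312,
       -0.00037862]), 'joint_efforts': array([-6.69960336e-04, -4.05988169e+01, -2.92623818e+01, -1.56272263e-04,
        5.84780413e-03, -6.85450043e-07]), 'eef_pos': array([ 0.28235445, -0.61243575,  0.24864276]), 'tcp_rot': array([ 9.76781204e-01,  2.14236090e-01, -8.62906665e-05, -1.17050599e-03]), 'contact_force': array([-0.50808074, -0.02000912, -0.13526394]), 'wrist_torque': array([ 0.03596422,  0.03017328, -0.03018655]), 'finger_force': 0.0, 'opening': 0.9961264389119768}
scene {'fx': 362.8678826292791, 'fy': 362.8678826292791, 'cx': 321.67983309734, 'cy': 198.6048686846254, 'R': array([[-0.77739977, -0.62900491, -0.00155781],
       [-0.49058905,  0.60787511, -0.62434785],
       [ 0.39366481, -0.48460362, -0.78114489]]), 't': array([0.48646843, 0.32394587, 0.99572684])}
top {'fx': 483.27360766023617, 'fy': 483.27360766023617, 'cx': 319.3659774317601, 'cy': 199.92360415098153, 'R': array([[ 0.26042962, -0.96547885, -0.00519687],
       [-0.85585712, -0.22836217, -0.46406822],
       [ 0.44686128,  0.12530489, -0.88578422]]), 't': array([-0.06772217,  0.56650947,  1.4579454 ])}
```

View pics/scene0.png

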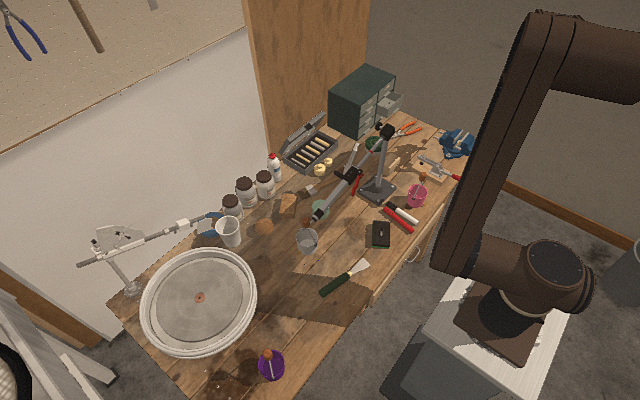

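View pics/top0.png

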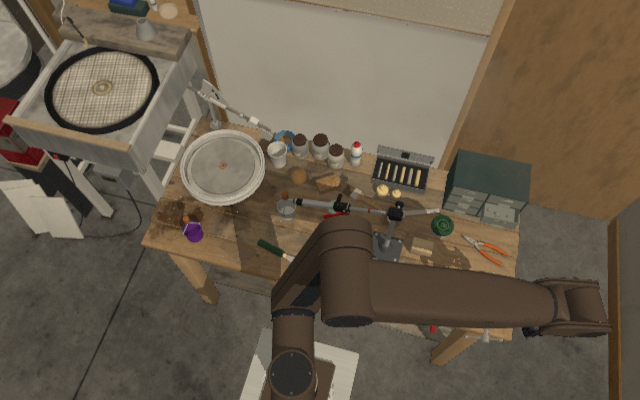

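The scene view shows the stand's head at (387,131), the arm running down-left to about (318,215), and the metal can at (306,240). The look-alikes are pink at (416,195) and purple at (271,365). The grey metal can under the hook fits the description. Next I'll view one enlarged crop of both cameras.

```bash
python3 - <<'E'
import cv2,pickle,numpy as np
d=pickle.load(open("cams.pkl","rb"))
a=cv2.resize(d["scene"]["img"][115:265,290:400],None,fx=4,fy=4,interpolation=cv2.INTER_CUBIC)
b=cv2.resize(d["top"]["img"][180:265,275:415],None,fx=4,fy=4,interpolation=cv2.INTER_CUBIC)[:, :560]
c=np.zeros((600,800,3),np.uint8)
c[:600,:440]=a
b=cv2.resize(d["top"]["img"][185:265,270:410],(360,206),interpolation=cv2.INTER_CUBIC)
c[:206,440:]=b
b=cv2.resize(d["top"]["img"][188:225,275:349],(360,180),interpolation=cv2.INTER_CUBIC); c[210:390,440:]=b
b=cv2.resize(d["top"]["img"][194:231,340:414],(360,180),interpolation=cv2.INTER_CUBIC); c[400:580,440:]=b
cv2.imwrite("pics/crop1.png",c[:,:,::-1])
E
```

```text
(no output)
```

View pics/crop1.png

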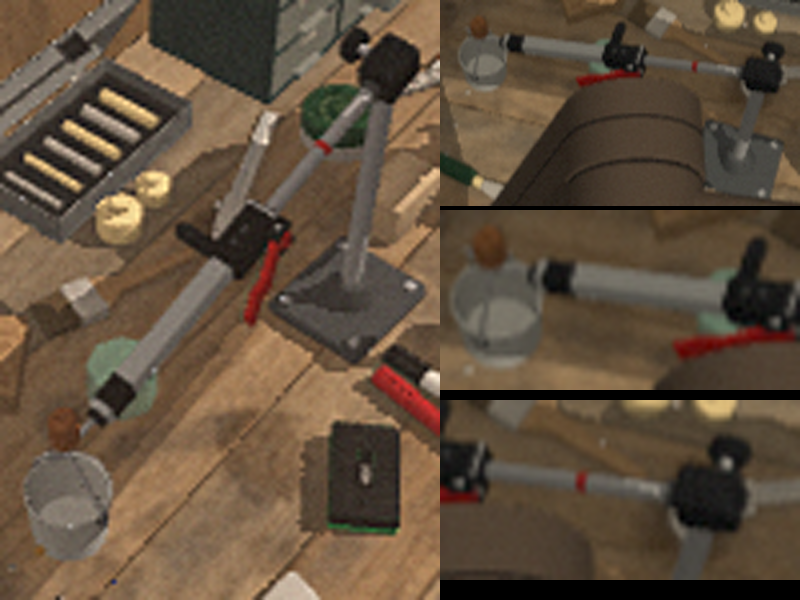

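```bash
cat > h.py <<'E'
import numpy as np,cv2,pickle
from scipy.spatial.transform import Rotation as Ro
def proj(c,X):
    p=np.asarray(c["R"])@np.asarray(X)+np.asarray(c["t"]);return np.array([c["fx"]*p[0]/p[2]+c["cx"],c["fy"]*p[1]/p[2]+c["cy"]])
def ray(c,uv):
    R=np.asarray(c["R"]);d=R.T@np.array([(uv[0]-c["cx"])/c["fx"],(uv[1]-c["cy"])/c["fy"],1.]);return -R.T@np.asarray(c["t"]),d/np.linalg.norm(d)
def tri(obs):
    A=np.zeros((3,3));b=np.zeros(3)
    for c,uv in obs:
        o,d=ray(c,uv);P=np.eye(3)-np.outer(d,d);A+=P;b+=P@o
    X=np.linalg.solve(A,b);return X,[np.round(proj(c,X)-uv,1) for c,uv in obs]
def wrist(ctrl):
    s=ctrl.get_state();c=ctrl.read_camera("wrist");H=np.asarray(c["hand_eye"])
    Rt=Ro.from_quat(s["tcp_rot"]).as_matrix();Rc=Rt@H[:3,:3];pc=Rt@H[:3,3]+s["eef_pos"]
    c["R"]=Rc.T;c["t"]=-Rc.T@pc;return c
E
python3 - <<'E'
from h import *
from scipy.optimize import least_squares
d=pickle.load(open("cams.pkl","rb"));S,T=d["scene"],d["top"]
print("knob",tri([(S,(306.2,222)),(T,(285.3,195.4))]))
print("mark",tri([(S,(370.75,151.75)),(T,(369.2,210.6))]))
print("head",tri([(S,(387.5,131.5)),(T,(395.1,213.9))]))
print("band",tri([(S,(318.5,213)),(T,(298.5,202))]))
a=.3142
def model(p):
    x,y,w,L,M=p;Rz=Ro.from_euler("z",w).as_matrix();st=lambda v:np.array([x,y,0])+Rz@np.array(v)
    rod=lambda t:st([t*np.cos(a),0,.27-t*np.sin(a)])
    return st,rod
obs=[("f",(1,1),S,(358,189.5)),]
fc={S:None} if 0 else None
sc=[(358,189.5),(377.5,175),(396,187),(378.25,204.5)]
tc=[(403.8,238.7),(373.8,232.4),(372.3,258.1),(400.3,262.8)]
# scene corners centres only plus rest
def res(p):
    st,rod=model(p);r=[]
    corners=[st([sx*.055,sy*.048,.016]) for sx,sy in((1,1),(1,-1),(-1,-1),(-1,1))]
    for k,o in enumerate(sc): r+=list(proj(S,corners[k])-o)
    # top: order far-right, far-left, near-left, near-right
    for k,o in zip((2,1,0,3),tc): r+=list(proj(T,corners[k])-o)
    for c,o in((S,(387.5,131.5)),(T,(395.1,213.9))): r+=list(proj(c,rod(0))-o)
    for c,o in((S,(370.75,151.75)),(T,(369.2,210.6))): r+=list(proj(c,rod(p[4]))-o)
    for c,o in((S,(358,170.5)),(T,(349.7,208))): r+=list(proj(c,rod(p[3]))-o)
    return r
f=least_squares(res,[.7,-.2,1.57,.13,.08],loss="soft_l1");p=f.x
print(p);print(np.round(np.reshape(res(p),(-1,2)),1).tolist())
st,rod=model(p)
for t in(0,p[4],p[3],p[3]+.19):print(rod(t).round(4))
E
```

```text
knob (array([0.52922506, 0.18528041, 0.18378837]), [array([-0.1, -0.1]), array([-0. ,  0.2])])
mark (array([ 0.51449663, -0.08849348,  0.24562193]), [array([-0., -0.]), array([-0. ,  0.1])])
head (array([ 0.51044276, -0.1651365 ,  0.27207304]), [array([0., 0.]), array([ 0., -0.])])
band (array([0.52270058, 0.13879649, 0.17791127]), [array([0.5, 0.5]), array([ 0.1, -0.6])])
[ 0.51145247 -0.16883327  1.53869988  0.14902289  0.08391863]
[[21.8, 14.3], [-20.5, 14.5], [-20.5, -15.1], [19.6, -19.5], [1.2, -0.1], [0.2, -2.2], [-5.2, -3.1], [-1.4, 1.1], [0.3, -0.2], [1.2, 0.3], [0.2, 0.3], [0.1, 0.5], [-0.6, -1.8], [-0.5, 0.8]]
[ 0.5115 -0.1688  0.27  ]
[ 0.514  -0.0891  0.2441]
[ 0.516  -0.0272  0.2239]
[0.5218 0.1534 0.1652]
```

Request:
{"name": "send_rows", "arguments": {"series": [[[0, 0, -6, 0, 0, 0, 1], [0, 0, -6, 0, 0, 0, 1], [0, 0, -6, 0, 0, 0, 1], [0, 0, -2, 0, 0, 0, 1], [3.8, -3.8, 0, 0, 0, 0, 1], [3.8, -3.8, 0, 0, 0, 0, 1], [3.8, -3.8, 0, 0, 0, 0, 1], [3.8, -3.8, 0, 0, 0, 0, 1], [3.8, -3.8, 0, 0, 0, 0, 1], [3.8, -3.8, 0, 0, 0, 0, 1]]], "force": 40}}

```text
time: 1.35
eef_pos: [0.3943, -0.3086, 0.4479]
tcp_rot: [0.977, 0.214, -0.001, -0.001]
contact_force: [0.1, 0.7, 0.2]
opening: 1.001
finger_force: 0.0
```

Request:
{"name": "send_rows", "arguments": {"series": [[[3.8, -3.8, 0, 0, 0, 0, 1], [3.8, -3.8, 0, 0, 0, 0, 1], [3.8, -3.8, 0, 0, 0, 0, 1], [3.8, -3.8, 0, 0, 0, 0, 1], [0, 0, 0, 0, 0, -0.18, 1], [0, 0, 0, 0, 0, -0.18, 1], [0, 0, 0, 0, 0, -0.18, 1], [0, 0, 0, 0, 0, -0.18, 1], [0, 0, 0, 0, 0, -0.18, 1], [0, 0, 0, 0, 0, -0.18, 1]]]}}

```text
time: 2.6
eef_pos: [0.4683, -0.1087, 0.4479]
tcp_rot: [0.726, 0.688, -0.001, -0.002]
contact_force: [-0.3, -1.4, 0.6]
opening: 1.0
finger_force: 0.0
```

```bash
python3 - <<'E'
from plant import ctrl
from h import *
s=ctrl.get_state();print(s["time"],s["eef_pos"],Ro.from_quat(s["tcp_rot"]).as_matrix().round(3).tolist(),s["qpos"])
c=wrist(ctrl);d=pickle.load(open("cams.pkl","rb"));d["w1"]=c;pickle.dump(d,open("cams.pkl","wb"))
print(c["hand_eye"],c["fx"])
cv2.imwrite("pics/w1.png",c["img"][:,:,::-1])
E
```

```text
2.6 [ 0.46833369 -0.10873343  0.44791216] [[0.053, 0.999, -0.003], [0.999, -0.053, 0.002], [0.001, -0.003, -1.0]] [-4.39554348e-01 -2.32144916e-01  1.75459049e+00 -1.92534472e-05
  1.62271617e+00 -3.86515666e-01]
[[-7.56814681e-05 -9.58075178e-01 -2.86516925e-01  7.13248338e-02]
 [ 9.99999997e-01 -6.68760881e-05 -4.05181922e-05 -6.92822214e-04]
 [ 1.96583431e-05 -2.86516927e-01  9.58075180e-01 -1.23715673e-01]
 [ 0.00000000e+00  0.00000000e+00  0.00000000e+00  1.00000000e+00]] 282.06173135851174
```

View pics/w1.png

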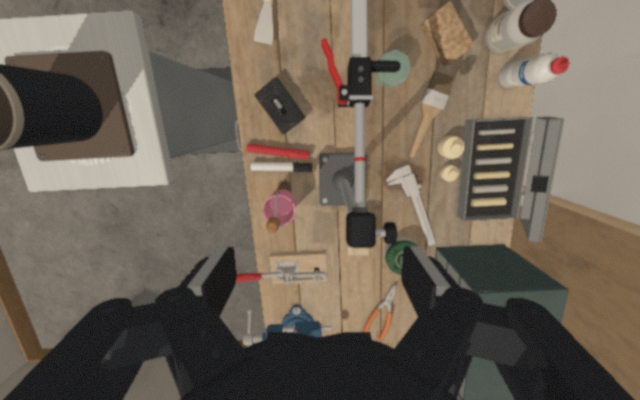

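The wrist view shows the rod along column 360, with the mark at (360,159) and the collar's upper edge at (360,103). The lever swings out to the left, at (325,42). I'll move in closer.

Request:
{"name": "send_rows", "arguments": {"series": [[[5, 2, 0, 0, 0, 0, 1], [5, 1.5, 3, 0, 0, 0, 1], [0, 0, 4, 0, 0, 0, 1], [0, 0, 1, 0, 0, 0, 1], [0, 0, 0, 0, 0, 0, 1]]]}}

```text
time: 3.28
eef_pos: [0.5091, -0.0114, 0.3693]
tcp_rot: [0.728, 0.685, -0.001, -0.001]
contact_force: [-1.2, -0.2, 0.9]
opening: 0.998
finger_force: 0.0
```

```bash
cat > snap.py <<'E'
from plant import ctrl
from h import *
import sys
n=sys.argv[1]
c=wrist(ctrl);s=ctrl.get_state();print(s["time"],s["eef_pos"].round(4))
d=pickle.load(open("cams.pkl","rb"));d[n]=c;pickle.dump(d,open("cams.pkl","wb"))
E
python3 snap.py w2
```

```text
3.325 [ 0.5096 -0.0117  0.3708]
```

Request:
{"name": "send_rows", "arguments": {"series": [[[5, 0.5, 0, 0, 0, 0, 1], [5, 0.5, 0, 0, 0, 0, 1], [4, 0, 0, 0, 0, 0, 1], [0, 0, 0, 0, 0, 0, 1]]]}}

```text
time: 3.82
eef_pos: [0.5283, 0.1295, 0.3723]
tcp_rot: [0.727, 0.687, 0.001, 0.001]
contact_force: [-0.5, 0.3, -0.1]
opening: 0.998
finger_force: 0.0
```

```bash
python3 snap.py w3; python3 - <<'E'
from h import *
d=pickle.load(open("cams.pkl","rb"))
a=d["w2"]["img"][:300,200:500];b=d["w3"]["img"][:300,200:500]
cv2.imwrite("pics/w23.png",cv2.resize(np.hstack([a,b]),(800,400),interpolation=cv2.INTER_CUBIC)[:,:,::-1])
E
```

```text
3.875 [0.5283 0.1283 0.3721]
```

View pics/w23.png

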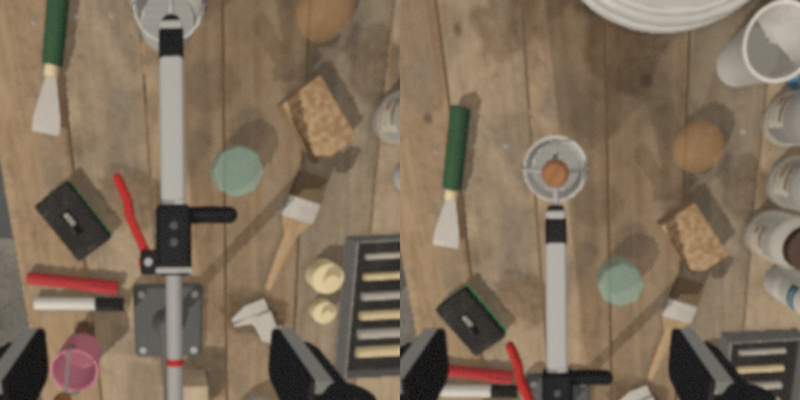

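Left (w2): the mark is at about (330.5,272), the collar edge at about (330.5,202) and the lever tip at (289,133), in original pixels. Right (w3): the metal can's wooden knob is at (316,130), with its bail across the image as expected. It hangs on the hook, so it is the drip can.

```bash
python3 - <<'E'
from h import *
from scipy.optimize import least_squares
d=pickle.load(open("cams.pkl","rb"));S,T,w1,w2,w3=[d[k] for k in("scene","top","w1","w2","w3")]
print("knob",tri([(S,(306.2,222)),(T,(285.3,195.4)),(w3,(316.25,130.5))]))
for n,c,cols,r0,r1 in(("w2",w2,(327,334),190,285),("w1",w1,(357,363),95,170)):
    m=c["img"][r0:r1,cols[0]:cols[1]].astype(int).mean(1)
    print(n);print([(r0+i,*map(int,v)) for i,v in enumerate(m) if v[0]-v[1]>25 or (i<25)])
h=cv2.cvtColor(w2["img"],cv2.COLOR_RGB2HSV)
# rod column per row in w2
for r in(60,90,120,225,245,285):
    g=w2["img"][r,305:355].astype(int).sum(1);print(r,g.tolist()[::1])
E
```

```text
knob (array([0.52916417, 0.18476853, 0.18380007]), [array([ 0. , -0.3]), array([0.1, 0.2]), array([ 0.1, -0.9])])
w2
[(190, 44, 44, 44), (191, 45, 43, 44), (192, 44, 42, 42), (193, 45, 43, 43), (194, 43, 42, 43), (195, 41, 39, 41), (196, 43, 42, 42), (197, 46, 44, 44), (198, 47, 46, 46), (199, 71, 69, 66), (200, 113, 109, 103), (201, 148, 143, 137), (202, 164, 159, 152), (203, 165, 160, 153), (204, 146, 141, 134), (205, 113, 109, 104), (206, 119, 114, 109), (207, 147, 142, 135), (208, 157, 152, 146), (209, 159, 154, 147), (210, 159, 154, 147), (211, 159, 154, 147), (212, 160, 155, 148), (213, 160, 154, 147), (214, 159, 154, 147), (269, 162, 130, 123), (270, 167, 95, 90), (271, 171, 60, 56), (272, 173, 53, 49), (273, 173, 62, 59), (274, 170, 92, 86), (275, 165, 126, 118)]
w1
[(95, 118, 113, 107), (96, 151, 146, 139), (97, 163, 158, 150), (98, 149, 144, 137), (99, 111, 107, 102), (100, 65, 63, 61), (101, 54, 52, 50), (102, 87, 82, 79), (103, 125, 120, 114), (104, 150, 144, 138), (105, 159, 153, 146), (106, 160, 154, 147), (107, 160, 155, 147), (108, 160, 154, 147), (109, 159, 154, 147)
[... 1173 characters left out ...]
 277, 269, 273, 267, 267, 272, 294, 344, 411, 448, 464, 475, 479, 477, 467, 453, 424, 389, 354, 288, 240, 190, 190, 181, 188, 198, 197, 199, 198, 209, 225, 240, 245, 231, 229, 230, 253, 271]
245 [264, 274, 281, 278, 282, 272, 266, 272, 263, 250, 247, 245, 242, 252, 266, 277, 286, 294, 296, 344, 403, 440, 464, 478, 482, 478, 468, 449, 424, 393, 360, 318, 261, 251, 270, 283, 278, 281, 275, 269, 270, 264, 280, 263, 249, 242, 235, 273, 273, 298]
285 [381, 370, 373, 374, 365, 373, 371, 372, 371, 364, 366, 379, 371, 370, 370, 367, 344, 311, 287, 321, 369, 427, 452, 472, 486, 482, 474, 457, 434, 405, 381, 344, 317, 305, 308, 304, 310, 314, 310, 309, 322, 325, 327, 320, 321, 329, 331, 329, 321, 298]
```

```bash
cat > fit.py <<'E'
from h import *
from scipy.optimize import least_squares,brentq
d=pickle.load(open("cams.pkl","rb"));S,T,w1,w2,w3=[d[k] for k in("scene","top","w1","w2","w3")]
a=.3142
def frame(p):
    x,y,w=p[:3];Rz=Ro.from_euler("z",w).as_matrix();o=np.array([x,y,.27])
    ex=Rz@[np.cos(a),0,-np.sin(a)];ey=Rz@[0,1,0];return o,ex,ey,np.cross(ex,ey)
def P(p,t,y=0,z=0): o,ex,ey,ez=frame(p);return o+t*ex+y*ey+z*ez
w1m,w2m=(360,158.6),(330.3,271.9)
def res(p):
    r=[]
    for c,o in((S,(370.75,151.75)),(T,(369.2,210.6)),(w1,w1m),(w2,w2m)): r+=list((proj(c,P(p,p[3],0,.0065 if c in(w1,w2) else .003))-o)*(1 if c is S or c is T else 2))
    for c,o in((S,(387.5,131.5)),(T,(395.1,213.9))): r+=list(proj(c,P(p,0))-o)
    # tube centre column in w2 (rows 60,120), rod at 225,285
    for row,col in((60,327.7),(120,328.7),(245,329.9)):
        f=lambda t:proj(w2,P(p,t))[1]-row
        t=brentq(f,-.1,.6);r.append(2*(proj(w2,P(p,t))[0]-col))
    return r
E
sed -i 's/if c in(w1,w2)/if (c is w1 or c is w2)/' fit.py
cat >> fit.py <<'E'
f=least_squares(res,[.51,-.168,1.53,.084]);p=f.x
def trow(c,row,z,y=0): return brentq(lambda t:proj(c,P(p,t,y,z))[1]-row,-.1,.6)
if __name__=="__main__":
    print(p,np.round(f.fun,1))
    print("mark near edge",trow(w2,269.2,.0065),trow(w1,156.1,.0065),"far",trow(w2,275,.0065),trow(w1,161,.0065))
    for z in(.006,.009,.013):
        print(z,[(round(trow(w2,r,z)*1e3,1)) for r in(154,199.7,204.5,206.5)],[(round(trow(w1,r,z)*1e3,1)) for r in(95,98.8,102.4)])
    print("w2 col331 rows 145-165",w2["img"][145:165,328:334].astype(int).mean((1,2)).astype(int).tolist())
    q=w2["img"][199:208,305:356].astype(int).mean(2).astype(int);print(q)
E
python3 fit.py
```

```text
[ 0.51134699 -0.16704159  1.52148279  0.08118639] [-0.1 -0.8  0.3 -0.4 -0.4 -0.8  0.3  0.6  0.   0.1  0.6  0.2  0.3 -0.4
  0. ]
mark near edge 0.0840745492874745 0.08356760447991805 far 0.07847507440492492 0.07797305345974744
0.006 [196.5, 151.6, 146.9, 145.0] [153.9, 149.5, 145.4]
0.009 [196.0, 151.6, 146.9, 145.0] [152.8, 148.4, 144.3]
0.013 [195.3, 151.5, 146.9, 145.0] [151.2, 146.9, 142.8]
w2 col331 rows 145-165 [171, 172, 171, 169, 163, 156, 150, 133, 98, 55, 37, 37, 40, 39, 39, 40, 40, 40, 43, 44]
[[ 78  51  54  76 104 121 119 104  81  55  45  49  52  61  63  69  70  66
   72  68  67  68  70  70  68  67  69  67  68  69  71  67  66  66  71  67
   68  72  88 117 127 127 129 121 118 118 115 116 111 113 108]
 [ 84  51  47  56  65  81  78  70  54  50  50  66  88 100 108 104 107 107
  109 109 113 108 107 109 107 108 110 108 111 110 109 107 106 107 109 112
  109 113 118 124 129 130 132 126 120 118 117 114 113 112 104]
 [ 90  55  44  50  48  54  52  46  45  43  56  87 119 137 143 141 141 139
  143 145 143 143 143 142 143 142 144 145 141 141 140 139 142 140 139 143
  143 143 139 135 131
[... 608 characters left out ...]
126
  130 138 143 137 132 129 129 123 117 117 112 103  96  95  94]
 [118  94  71  69  62  62  63  63  64  66  74  84  97 105 108 104  99  99
  101 103 103 106 111 111 111 109 110 108 102  93  92  83  83  85  89  91
  100 115 126 128 128 128 127 121 117 112 105  99  93  93  91]
 [115 103  90  88  86  80  81  82  83  88  94  92  89  89  89  84  75  73
   80  89 103 112 117 118 120 117 116 108 103  95  82  79  72  74  77  82
   90 101 110 116 118 119 115 114 111 106 103  96  94  92  95]
 [112 103 100  99  97  92  93  96  93  93  97  96  92  88  91  87  82  87
   94 110 127 137 143 147 147 146 142 135 128 117 102  93  87  89  92  92
   95  96  97 100 102 102  99 100  98 100  99  98  94  94  92]]
```

Travel along the rod should be about 62 mm, and the knob centre is at (0.529, 0.185, 0.184). I'm descending to the knob now.

Request:
{"name": "send_rows", "arguments": {"series": [[[5.7, -0.2, 0, 0, 0, 0, 1], [0, 0, 5, 0, 0, 0, 1], [0, 0, 5, 0, 0, 0, 1], [0, 0, 4, 0, 0, 0, 1], [0, 0, 2, 0, 0, 0, 1], [0, 0, 0, 0, 0, 0, 1], [0, 0, 0, 0, 0, 0, 1]]], "force": 30}}

```text
time: 4.75
eef_pos: [0.5306, 0.1848, 0.2126]
tcp_rot: [0.728, 0.686, 0.002, 0.001]
contact_force: [0.1, -1.2, 0.2]
opening: 1.006
finger_force: 0.0
```

```bash
python3 snap.py w4; python3 - <<'E'
from h import *
d=pickle.load(open("cams.pkl","rb"));c=d["w4"]
print(proj(c,(.529,.185,.184)))
cv2.imwrite("pics/w4.png",c["img"][:,:,::-1])
E
```

```text
4.8 [0.5306 0.185  0.2127]
[316.70932446 240.03352113]
```

View pics/w4.png

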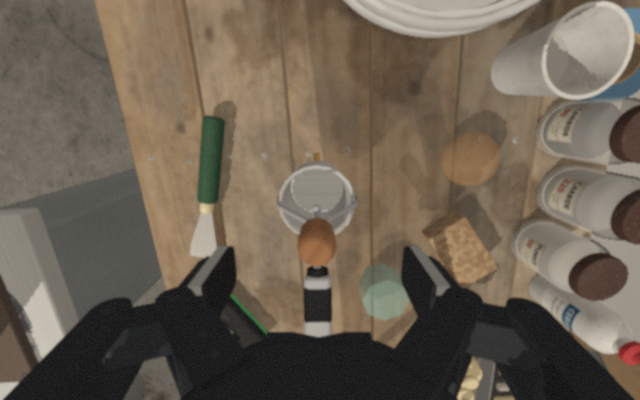

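The knob is at (317,244), midway between the fingers at columns 235 and 405. The bench beyond the can looks clear, between the putty knife at (208,150) and the amber glass at (470,158).

Request:
{"name": "send_rows", "arguments": {"series": [[[0, -0.15, 1.5, 0, 0, 0, 1], [0, 0, 1.0, 0, 0, 0, 1], [0, 0, 0, 0, 0, 0, -1], [0, 0, 0, 0, 0, 0, -1], [0, 0, 0, 0, 0, 0, -1], [0, 0, 0, 0, 0, 0, -1], [0, 0, 0, 0, 0, 0, -1], [0, 0, 0, 0, 0, 0, -1]]]}}

```text
time: 5.8
eef_pos: [0.5284, 0.1852, 0.1859]
tcp_rot: [0.728, 0.686, 0.001, 0.001]
contact_force: [2.6, -0.7, 2.2]
opening: 0.243
finger_force: 29.5
```

```bash
python3 - <<'E'
from h import *
d=pickle.load(open("cams.pkl","rb"));c=d["w4"]
def g(c,uv,z=0):
    o,r=ray(c,uv);return (o+r*(z-o[2])/r[2]).round(3)[:2]
for n,uv in dict(knife0=(212,118),knifetip=(200,255),amber=(470,158),laprim_low=(430,37),lapleft=(350,5),edge=(115,60)).items():print(n,g(c,uv))
print("lap via scene",g(d["scene"],(250,310)),g(d["scene"],(200,355)),"purple",g(d["scene"],(271,372)))
E
```

```text
knife0 [0.413 0.259]
knifetip [0.368 0.087]
amber [0.713 0.195]
laprim_low [0.658 0.327]
lapleft [0.574 0.362]
edge [0.318 0.325]
lap via scene [0.545 0.416] [0.559 0.581] purple [0.389 0.495]
```

Request:
{"name": "send_rows", "arguments": {"series": [[[0, 0, -1, 0, 0, 0, -1], [0, 0, -1, 0, 0, 0, -1], [0, 0, -1.5, 0, 0, 0, -1], [1.5, 0, 0, 0, 0, 0, -1], [2.5, -0.5, 0, 0, 0, 0, -1], [2.5, -1, 0, 0, 0, 0, -1], [1.5, -1, 0, 0, 0, 0, -1], [0.5, 0, 0, 0, 0, 0, -1], [0, 0, 0, 0, 0, 0, -1]]]}}

```text
time: 6.92
eef_pos: [0.5077, 0.2716, 0.22]
tcp_rot: [0.727, 0.686, -0.0, 0.0]
contact_force: [-0.4, 0.3, -1.0]
opening: 0.242
finger_force: 29.5
```

Request:
{"name": "send_rows", "arguments": {"series": [[[0, 0, 2, 0, 0, 0, -1], [0, 0, 3, 0, 0, 0, -1], [0, 0, 2, 0, 0, 0, -1], [0, 0, 1.3, 0, 0, 0, -1], [0, 0, 0, 0, 0, 0, -1], [0, 0, 0, 0, 0, 0, -1]]]}}

```text
time: 7.68
eef_pos: [0.5083, 0.2717, 0.138]
tcp_rot: [0.728, 0.686, 0.001, 0.0]
contact_force: [0.2, -0.5, -0.3]
opening: 0.244
finger_force: 29.5
```

```bash
python3 - <<'E'
from plant import ctrl
from h import *
c=ctrl.read_camera("scene");s=ctrl.get_state();print(s["time"],s["eef_pos"],s["contact_force"],s["opening"])
t=ctrl.read_camera("top")
a=cv2.resize(c["img"][130:330,220:420],(400,400),interpolation=cv2.INTER_CUBIC)
b=cv2.resize(t["img"][130:330,200:400],(400,400),interpolation=cv2.INTER_CUBIC)
cv2.imwrite("pics/p1.png",np.hstack([a,b])[:,:,::-1])
E
```

```text
7.725 [0.50848158 0.27177758 0.13831459] [-0.17858959 -0.20204489 -1.07341772] 0.24163203256650895
```

View pics/p1.png

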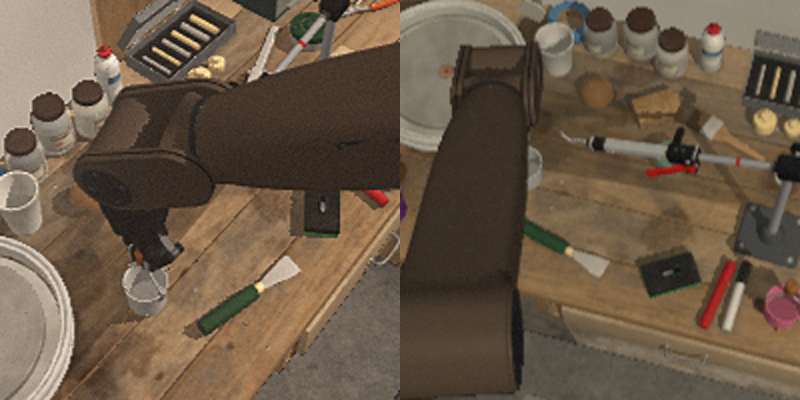

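The can is held over clear bench at about (146,285) in the left half, upright, and the hook is empty. I'll lower it in small steps until it touches.

Request:
{"name": "send_rows", "arguments": {"series": [[[0, 0, 0.4, 0, 0, 0, -1], [0, 0, 0, 0, 0, 0, -1]]]}}

```text
time: 8.02
eef_pos: [0.5074, 0.2715, 0.1329]
tcp_rot: [0.728, 0.686, -0.0, -0.0]
contact_force: [-0.4, 0.3, -1.3]
opening: 0.245
finger_force: 29.5
```

Request:
{"name": "send_rows", "arguments": {"series": [[[0, 0, 0.3, 0, 0, 0, -1], [0, 0, 0, 0, 0, 0, -1]]]}}

```text
time: 8.28
eef_pos: [0.5074, 0.2714, 0.1296]
tcp_rot: [0.728, 0.686, -0.0, -0.0]
contact_force: [0.3, -0.0, -1.2]
opening: 0.243
finger_force: 29.5
```

Request:
{"name": "send_rows", "arguments": {"series": [[[0, 0, 0.2, 0, 0, 0, -1], [0, 0, 0, 0, 0, 0, -1]]]}}

```text
time: 8.52
eef_pos: [0.5076, 0.2715, 0.128]
tcp_rot: [0.728, 0.686, -0.0, 0.0]
contact_force: [0.3, 0.4, -1.0]
opening: 0.244
finger_force: 29.5
```

Request:
{"name": "send_rows", "arguments": {"series": [[[0, 0, 0.2, 0, 0, 0, -1], [0, 0, 0, 0, 0, 0, -1]]]}}

```text
time: 8.78
eef_pos: [0.5085, 0.2718, 0.1276]
tcp_rot: [0.728, 0.686, 0.001, 0.0]
contact_force: [-0.2, -1.1, 5.4]
opening: 0.246
finger_force: 29.4
```

Request:
{"name": "send_rows", "arguments": {"series": [[[0, 0, 0.2, 0, 0, 0, -1], [0, 0, 0, 0, 0, 0, -1]]]}}

```text
time: 9.02
eef_pos: [0.5097, 0.272, 0.1273]
tcp_rot: [0.728, 0.686, 0.002, 0.001]
contact_force: [-1.1, -0.2, 9.6]
opening: 0.243
finger_force: 29.4
```

Contact with the bench. I'll ease off, let go and go up.

Request:
{"name": "send_rows", "arguments": {"series": [[[0, 0, -0.3, 0, 0, 0, -1], [0, 0, 0, 0, 0, 0, -1], [0, 0, 0, 0, 0, 0, 0], [0, 0, 0, 0, 0, 0, 1], [0, 0, 0, 0, 0, 0, 1], [0, 0, 0, 0, 0, 0, 1], [0, 0, -2, 0, 0, 0, 1], [0, 0, -5, 0, 0, 0, 1], [0, 0, -6, 0, 0, 0, 1], [0, 0, -6, 0, 0, 0, 1]]]}}

```text
time: 10.28
eef_pos: [0.5074, 0.2714, 0.3206]
tcp_rot: [0.728, 0.686, 0.001, 0.0]
contact_force: [1.2, 0.5, 0.4]
opening: 1.004
finger_force: 0.0
```

```bash
python3 - <<'E'
from plant import ctrl
from fit import *
s=ctrl.get_state();R=Ro.from_quat(s["tcp_rot"]).as_matrix();print(s["eef_pos"],s["qpos"])
o,ex,ey,ez=frame(p);print("ex",ex,"ey",ey,"ez",ez)
# target: tool z=-ez, tool x=ex, tool y = z cross x = -ez x ex = -ey
Rt=np.stack([ex,-ey,-ez],1);print("det",np.linalg.det(Rt),"rotvec tool",(Ro.from_matrix(R.T@Rt)).as_rotvec().round(3))
L=.1462
tcp=P(p,L+.075,.016,-.004);hi=P(p,L+.075,.016,.11)
for n,x in(("hi",hi),("tcp",tcp)):print(n,x.round(4),"in target tool axes cm",(Rt.T@(x-s["eef_pos"])*100).round(2),"in current",(R.T@(x-s["eef_pos"])*100).round(2))
c=wrist(ctrl);d["w5"]=c;pickle.dump(d,open("cams.pkl","wb"))
# lever tip from S,T,w2 at start
print("lever angle estimate")
for c,uv in((w2,(289,133)),):
    b=min(np.arange(.3,.62,.01),key=lambda q:np.linalg.norm(proj(c,P(p,L+.010+.07*np.cos(q),.0186+.07*np.sin(q),0))-uv));print(b,proj(c,P(p,L+.010+.07*np.cos(b),.0186+.07*np.sin(b),0)))
E
```

```text
[0.50739125 0.27143626 0.32060223] [3.14964420e-01 1.94937746e-02 1.74786845e+00 1.15151782e-05
 1.37236470e+00 3.73925277e-01]
ex [ 0.04688034  0.94988778 -0.30905574] ey [-0.99878433  0.04929356  0.        ] ez [0.01523446 0.30868003 0.95104393]
det 1.0 rotvec tool [ 0.    -0.315 -0.01 ]
hi [0.5074 0.0778 0.3063] in target tool axes cm [-17.95   0.96   7.34] in current [-19.33   1.14   1.42]
tcp [0.5057 0.0426 0.1978] in target tool axes cm [-17.95   0.96  18.74] in current [-22.86   1.16  12.26]
lever angle estimate
0.33 [287.60880152 129.92354351]
```

Request:
{"name": "send_rows", "arguments": {"series": [[[-5, 0.3, 0, 0, 0, 0, 1], [-5, 0.3, 0, 0, 0, 0, 1], [-5, 0.3, 0, 0, 0, 0, 1], [-4.3, 0.2, 0, 0, 0, 0, 1], [0, 0, 0, 0, -0.158, 0, 1], [0, 0, 0, 0, -0.157, -0.01, 1], [0, 0, 0, 0, 0, 0, 1], [0, 0, 0, 0, 0, 0, 1]]]}}

```text
time: 11.32
eef_pos: [0.5072, 0.0784, 0.3177]
tcp_rot: [0.715, 0.681, -0.113, 0.107]
contact_force: [0.0, -0.2, 0.1]
opening: 0.997
finger_force: 0.0
```

```bash
cat > rel.py <<'E'
from plant import ctrl
from fit import *
# TCP in frame of leg at its starting place (mm), and rotation left to the aligned pose
L=.1462
def rel():
    s=ctrl.get_state();o,ex,ey,ez=frame(p);v=s["eef_pos"]-P(p,L);R=Ro.from_quat(s["tcp_rot"]).as_matrix()
    Rt=np.stack([ex,-ey,-ez],1)
    print("t",s["time"],"leg xyz mm",(np.array([v@ex,v@ey,v@ez])*1e3).round(1),"rot left",Ro.from_matrix(R.T@Rt).as_rotvec().round(3),"F leg",[round(float(s["contact_force"]@e),1) for e in(ex,ey,ez)],"open",round(s["opening"],3),"ff",s["finger_force"])
rel()
E
python3 rel.py
```

```text
t 11.325 leg xyz mm [ 72.   16.2 121.1] rot left [-0.001 -0.001  0.001] F leg [-0.2, -0.1, 0.0] open 0.997 ff 0.0
```

Request:
{"name": "send_rows", "arguments": {"series": [[[0.4, 0, 4, 0, 0, 0, 1], [0, 0, 4, 0, 0, 0, 1], [0, 0, 2, 0, 0, 0, 1], [0, 0, 1, 0, 0, 0, 1], [0, 0, 1, 0, 0, 0, 1], [0, 0, 0.5, 0, 0, 0, 1], [0, 0, 0, 0, 0, 0, 1]]]}}

```text
time: 12.2
eef_pos: [0.5053, 0.0433, 0.1971]
tcp_rot: [0.715, 0.681, -0.114, 0.107]
contact_force: [-0.4, 0.7, 0.0]
opening: 0.999
finger_force: 0.0
```

```bash
python3 rel.py; python3 - <<'E'
from plant import ctrl
from h import *
c=ctrl.read_camera("scene");t=ctrl.read_camera("top");w=wrist(ctrl)
a=cv2.resize(c["img"][120:270,290:420],(347,400),interpolation=cv2.INTER_CUBIC)
b=cv2.resize(t["img"][160:260,270:410],(453,324),interpolation=cv2.INTER_CUBIC)
o=np.zeros((600,800,3),np.uint8);o[:400,:347]=a;o[:324,347:]=b
o[330:600,368:800]=cv2.resize(w["img"],(432,270))
cv2.imwrite("pics/p2.png",o[:,:,::-1])
E
```

```text
t 12.2 leg xyz mm [75.9 16.4 -4.5] rot left [-0.002  0.001  0.001] F leg [0.6, 0.5, 0.2] open 0.999 ff 0.0
```

View pics/p2.png

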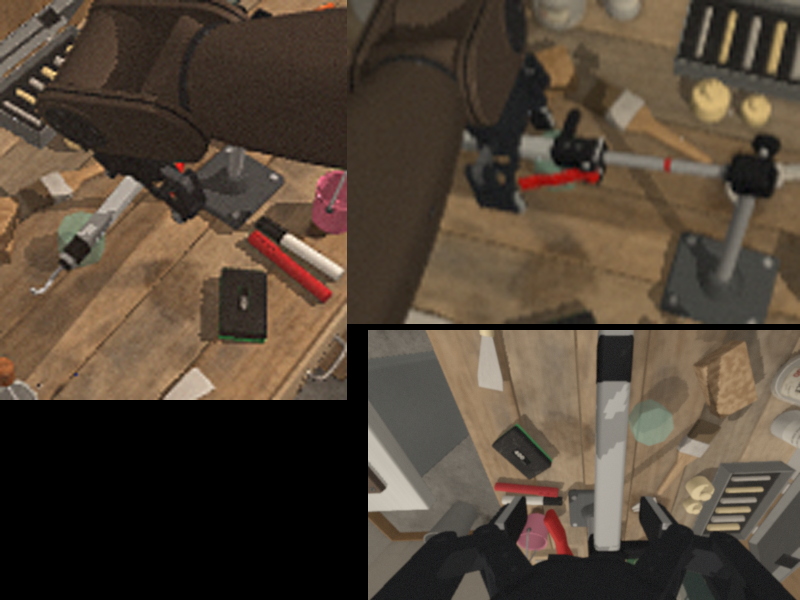

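The top camera (upper right) sees the collar and the red mark. The wrist view shows the lever and tube both between the open fingers. Pushing up the slope.

Request:
{"name": "send_rows", "arguments": {"series": [[[-0.5, 0, 0, 0, 0, 0, 1], [-0.5, 0, 0, 0, 0, 0, 1], [-0.5, 0, 0, 0, 0, 0, 1], [-0.5, 0, 0, 0, 0, 0, 1], [0, 0, 0, 0, 0, 0, 1]]]}}

```text
time: 12.98
eef_pos: [0.5044, 0.024, 0.2034]
tcp_rot: [0.715, 0.681, -0.114, 0.107]
contact_force: [0.1, 0.8, -0.0]
opening: 0.999
finger_force: 0.7
```

```bash
cat > gap.py <<'E'
from rel import *
t=ctrl.read_camera("top")
# sample the image along the rod's axis: red mark and the end of the dark collar (mm along rod from head)
ts=np.arange(.06,.17,.0005)
v=np.array([[t["img"][tuple(np.clip(np.round(proj(t,P(p,q,y,.004))[::-1]).astype(int),0,399))] for y in(-.003,0,.003)] for q in ts]).astype(int).mean(1)
red=v[:,0]-v[:,1];b=v.sum(1)
print("red",[ (round(q*1e3,1),int(r)) for q,r in zip(ts,red) if r>35][::2][:12])
print("bright",[(round(q*1e3),int(x)) for q,x in list(zip(ts,b))[::4]])
E
python3 gap.py
```

```text
t 12.975 leg xyz mm [55.6 16.4 -4.5] rot left [-0.002  0.001  0.   ] F leg [0.8, -0.1, 0.2] open 0.999 ff 0.714819822460413
red [(np.float64(80.5), 44), (np.float64(81.5), 74), (np.float64(82.5), 93), (np.float64(83.5), 99), (np.float64(84.5), 100), (np.float64(85.5), 97), (np.float64(86.5), 67), (np.float64(87.5), 35)]
bright [(60, 374), (62, 371), (64, 373), (66, 383), (68, 382), (70, 380), (72, 375), (74, 359), (76, 368), (78, 361), (80, 353), (82, 246), (84, 236), (86, 243), (88, 331), (90, 375), (92, 384), (94, 369), (96, 370), (98, 356), (100, 355), (102, 363), (104, 365), (106, 366), (108, 373), (110, 369), (112, 368), (114, 370), (116, 379), (118, 382), (120, 370), (122, 370), (124, 353), (126, 355), (128, 361), (130, 360), (132, 365), (134, 365), (136, 361), (138, 362), (140, 239), (142, 159), (144, 164), (146, 301), (148, 313), (150, 141), (152, 109), (154, 84), (156, 77), (158, 77), (160, 78), (162, 78), (164, 86), (166, 91), (168, 94), (170, 88)]
```

```bash
python3 - <<'E'
from fit import *
t=T;ts=np.arange(.06,.18,.0005)
def pr(ts,y0):
    v=np.array([[cv2.getRectSubPix(t["img"],(1,1),tuple(map(float,proj(t,P(p,q,y,.004)))))[0,0] for y in(y0-.002,y0,y0+.002)] for q in ts]).astype(int).mean(1)
    return [(round(q*1e3),int(x)) for q,x in list(zip(ts,v.sum(1)))[::3]]
print(pr(ts[120:],0));print(pr(ts[120:],.009));print(pr(ts[120:],-.009))
print("top cam pos",(-T["R"].T@T["t"]).round(2),"scene",(-S["R"].T@S["t"]).round(2))
E
```

```text
[(120, 278), (122, 279), (123, 280), (125, 282), (126, 283), (128, 284), (129, 284), (131, 284), (132, 283), (134, 281), (135, 279), (137, 279), (138, 278), (140, 279), (141, 280), (143, 279), (144, 271), (146, 242), (147, 205), (149, 153), (150, 103), (152, 125), (153, 203), (155, 246), (156, 200), (158, 148), (159, 112), (161, 84), (162, 72), (164, 66), (165, 66), (167, 65), (168, 64), (170, 69), (171, 72), (173, 73), (174, 76), (176, 75), (177, 70), (179, 69)]
[(120, 215), (122, 215), (123, 214), (125, 215), (126, 216), (128, 218), (129, 216), (131, 212), (132, 210), (134, 212), (135, 213), (137, 212), (138, 211), (140, 205), (141, 199), (143, 169), (144, 127), (146, 104), (147, 80), (149, 64), (150, 82), (152, 100), (153, 111), (155, 123), (156, 113), (158, 94), (159, 116), (161, 148), (162, 140), (164, 120), (165, 96), (167, 76), (168, 61), (170, 50), (171, 42), (173, 46), (174, 52), (176, 50), (177, 42), (179, 39)]
[(120, 224), (122, 223), (123, 221), (125, 220), (126, 222), (128, 225), (129, 224), (131, 223), (132, 222), (134, 222), (135, 225), (137, 227), (138, 230), (140, 232), (141, 232), (143, 228), (144, 210), (146, 171), (147, 137), (149, 107), (150, 86), (152, 131), (153, 198), (155, 222), (156, 202), (158, 159), (159, 117), (161, 85), (162, 77), (164, 74), (165, 75), (167, 74), (168, 76), (170, 74), (171, 76), (173, 80), (174, 89), (176, 102), (177, 107), (179, 97)]
top cam pos [-0.15 -0.12  1.55] scene [0.15 0.59 0.98]
```

Request:
{"name": "send_rows", "arguments": {"series": [[[-0.8, 0, 0, 0, 0, 0, 1], [-0.8, 0, 0, 0, 0, 0, 1], [-0.8, 0, 0, 0, 0, 0, 1], [-0.8, 0, 0, 0, 0, 0, 1], [-0.8, 0, 0, 0, 0, 0, 1], [-0.5, 0, 0, 0, 0, 0, 1], [-0.3, 0, 0, 0, 0, 0, 1], [0, 0, 0, 0, 0, 0, 1]]]}}

```text
time: 14.02
eef_pos: [0.5021, -0.0215, 0.2181]
tcp_rot: [0.715, 0.681, -0.115, 0.107]
contact_force: [0.7, 1.0, -0.2]
opening: 1.003
finger_force: 0.7
```

```bash
python3 gap.py
```

```text
t 14.025 leg xyz mm [ 7.6 16.4 -4.6] rot left [-0.002  0.001  0.   ] F leg [1.0, -0.6, 0.2] open 1.003 ff 0.7115269917994738
red [(np.float64(80.5), 45), (np.float64(81.5), 74), (np.float64(82.5), 93), (np.float64(83.5), 98), (np.float64(84.5), 99), (np.float64(85.5), 96), (np.float64(86.5), 67), (np.float64(87.5), 37)]
bright [(60, 373), (62, 372), (64, 374), (66, 380), (68, 382), (70, 376), (72, 378), (74, 359), (76, 370), (78, 360), (80, 350), (82, 250), (84, 244), (86, 237), (88, 322), (90, 312), (92, 214), (94, 149), (96, 229), (98, 325), (100, 271), (102, 161), (104, 102), (106, 78), (108, 76), (110, 77), (112, 77), (114, 100), (116, 100), (118, 95), (120, 105), (122, 89), (124, 76), (126, 74), (128, 107), (130, 109), (132, 103), (134, 79), (136, 79), (138, 75), (140, 72), (142, 81), (144, 112), (146, 291), (148, 364), (150, 421), (152, 422), (154, 429), (156, 429), (158, 429), (160, 420), (162, 374), (164, 251), (166, 140), (168, 107), (170, 90)]
```

Request:
{"name": "send_rows", "arguments": {"series": [[[-0.3, 0, 0, 0, 0, 0, 1], [-0.2, 0, 0, 0, 0, 0, 1], [0, 0, 0, 0, 0, 0, 1], [0, 0, 0, 0, 0, 0, 1], [0, 0, 0, 0, 0, 0, 1], [0, 0, 0, 0, 0, 0, 1]]]}}

```text
time: 14.82
eef_pos: [0.5018, -0.026, 0.2195]
tcp_rot: [0.715, 0.681, -0.114, 0.107]
contact_force: [1.5, 0.2, -0.1]
opening: 0.998
finger_force: 0.7
```

```bash
python3 gap.py; python3 - <<'E'
from plant import ctrl
from fit import *
c=ctrl.read_camera("top");d0=T
u,v=proj(c,P(p,.1)).round().astype(int)
a=c["img"][v-30:v+30,u-50:u+30];b=ctrl.read_camera("scene")["img"]
u,v=proj(S,P(p,.1)).round().astype(int);b=b[v-30:v+30,u-40:u+40]
cv2.imwrite("pics/p3.png",cv2.resize(np.hstack([a,b]),(800,300),interpolation=cv2.INTER_CUBIC)[:,:,::-1])
E
```

```text
t 14.825 leg xyz mm [ 2.9 16.5 -4.6] rot left [-0.002  0.001  0.001] F leg [0.3, -1.5, 0.0] open 0.998 ff 0.7134718727320433
red [(np.float64(80.5), 45), (np.float64(81.5), 74), (np.float64(82.5), 93), (np.float64(83.5), 98), (np.float64(84.5), 99), (np.float64(85.5), 97), (np.float64(86.5), 74), (np.float64(87.5), 51)]
bright [(60, 371), (62, 370), (64, 373), (66, 386), (68, 385), (70, 379), (72, 380), (74, 359), (76, 370), (78, 365), (80, 353), (82, 241), (84, 231), (86, 198), (88, 116), (90, 142), (92, 284), (94, 329), (96, 228), (98, 118), (100, 88), (102, 80), (104, 88), (106, 87), (108, 82), (110, 78), (112, 98), (114, 92), (116, 89), (118, 73), (120, 78), (122, 82), (124, 109), (126, 111), (128, 94), (130, 84), (132, 79), (134, 82), (136, 70), (138, 69), (140, 146), (142, 284), (144, 410), (146, 424), (148, 426), (150, 432), (152, 432), (154, 433), (156, 415), (158, 359), (160, 157), (162, 122), (164, 93), (166, 98), (168, 96), (170, 85)]
```

View pics/p3.png

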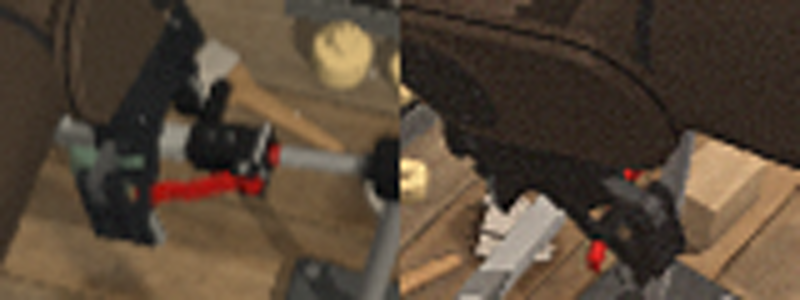

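The top view shows the red mark directly against the collar's upper edge, at (272,152), with the lever open. Now I'll centre on the squeeze point and close.

Request:
{"name": "send_rows", "arguments": {"series": [[[0, 0.4, 0, 0, 0, 0, 0.8], [0, 0.4, 0, 0, 0, 0, 0.6], [0, 0.4, 0, 0, 0, 0, 0.4], [0, 0, 0, 0, 0, 0, 0.2], [0, 0, 0, 0, 0, 0, 0], [0, 0, 0, 0, 0, 0, -0.2], [0, 0, 0, 0, 0, 0, -1], [0, 0, 0, 0, 0, 0, -1], [0, 0, 0, 0, 0, 0, -1], [0, 0, 0, 0, 0, 0, -1]]], "force": 60}}

```text
time: 16.23
eef_pos: [0.5157, -0.027, 0.2203]
tcp_rot: [0.716, 0.68, -0.112, 0.11]
contact_force: [6.0, 1.4, -1.2]
opening: 0.287
finger_force: 57.8
```

```bash
python3 gap.py
```

```text
t 16.225 leg xyz mm [ 2.4  2.6 -4. ] rot left [ 0.004  0.001 -0.002] F leg [2.0, -5.9, -0.6] open 0.287 ff 57.84649070352316
red [(np.float64(80.5), 45), (np.float64(81.5), 74), (np.float64(82.5), 93), (np.float64(83.5), 97), (np.float64(84.5), 98), (np.float64(85.5), 97), (np.float64(86.5), 72), (np.float64(87.5), 46)]
bright [(60, 373), (62, 369), (64, 373), (66, 383), (68, 384), (70, 382), (72, 381), (74, 358), (76, 368), (78, 360), (80, 353), (82, 237), (84, 202), (86, 158), (88, 112), (90, 182), (92, 357), (94, 292), (96, 174), (98, 99), (100, 90), (102, 86), (104, 74), (106, 72), (108, 81), (110, 80), (112, 97), (114, 89), (116, 92), (118, 88), (120, 82), (122, 84), (124, 122), (126, 115), (128, 85), (130, 88), (132, 77), (134, 74), (136, 77), (138, 78), (140, 186), (142, 306), (144, 413), (146, 353), (148, 326), (150, 135), (152, 117), (154, 79), (156, 82), (158, 84), (160, 84), (162, 82), (164, 93), (166, 93), (168, 94), (170, 92)]
```

Request:
{"name": "send_rows", "arguments": {"series": [[[0, 0, 0, 0, 0, 0, -1], [0, 0, 0, 0, 0, 0, -1], [0, 0, 0, 0, 0, 0, -1], [0, 0, 0, 0, 0, 0, -1]]]}}

```text
time: 16.77
eef_pos: [0.5157, -0.027, 0.2203]
tcp_rot: [0.716, 0.68, -0.112, 0.11]
contact_force: [6.0, 1.7, -0.5]
opening: 0.283
finger_force: 57.9
```

```bash
python3 rel.py; python3 - <<'E'
from plant import ctrl
from fit import *
t=ctrl.read_camera("top")["img"];b=ctrl.read_camera("scene")["img"]
u,v=proj(T,P(p,.1)).round().astype(int)
a=cv2.resize(t[v-35:v+35,u-50:u+30],(400,350),interpolation=cv2.INTER_CUBIC)
u,v=proj(S,(.508,.272,.06)).round().astype(int)
b=cv2.resize(b[v-56:v+56,u-50:u+78],(400,350),interpolation=cv2.INTER_CUBIC)
cv2.imwrite("pics/p4.png",np.hstack([a,b])[:,:,::-1])
E
```

```text
t 16.775 leg xyz mm [ 2.4  2.6 -4. ] rot left [ 0.004  0.001 -0.002] F leg [2.1, -5.9, 0.1] open 0.283 ff 57.891495153307915
```

View pics/p4.png

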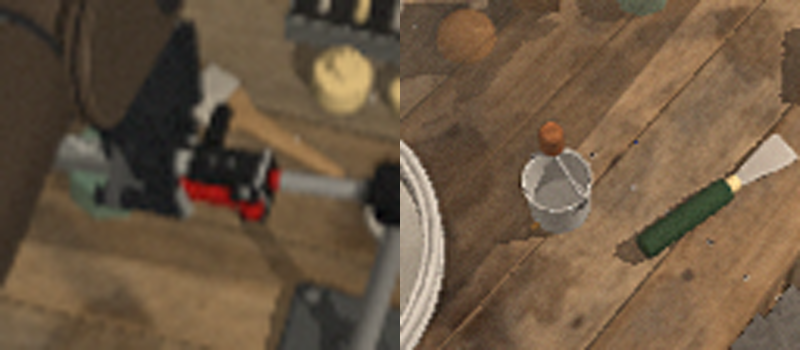

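The lever lies flat against the collar (210,190), the red mark touches the collar edge (272,180), and the can stands upright (555,190). Handing in.

```bash
python3 -c "
from plant import ctrl
print(ctrl.sign_off())"
```

```text
the job is handed in; nothing more can be done
None
```

The job is handed in at about 17 s of the 58 s; the last pictures show the drip can upright on the bench, the collar's edge at the tape mark, the lever shut and the grip still on the leg, but the hand-in gave no verdict.

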